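# Load the tube rack past the spring catch of the analyser dock

### The arm

A 7-joint arm with a two-finger parallel gripper is mounted at the origin on the work surface. World frame = base frame: x ahead of the robot, y to its left, z up, the work surface at z = 0. Lengths are in mm, angles in degrees, forces in N, time in s.
With the tool pointing down it reaches from about 425 to 875 mm from the base axis. Payload 8.4 kg.
Tool frame: the origin (TCP) lies between the finger pads; the fingertips stand 25 mm ahead of it and the grasp point (between the pads) lies 6 mm ahead of it; z points along the fingers, y is the direction in which the jaws open and shut (so a half turn about z gives the same grasp; the last joint's range is limited). The gripper opens to 87 mm and grips with 3 to 60 N. Pads are 19 mm wide; open, the fingers measure 117 mm over their backs; the gripper's body (75 mm by 190 mm) begins 51 mm behind the grasp point.
Start: joints at [61.811, 19.091, 2.286, 83.961, -0.768, 76.965, -3.352], TCP at [248.781, -600.477, 247.546] pointing down, gripper open.
Joint ranges: [-147.57, 147.57], [-21.85, 119.76], [-74.77, 79.35], [14.55, 137.4], [-85.83, 265.84], [4.83, 119.75], [-152.11, 152.11]. Speed limits (degrees/s): [127.2, 127.2, 159.86, 159.86, 180, 180, 180].

### API

Orientations are given as [roll, pitch, yaw] about the fixed x, y, z axes, in that order (R = Rz(yaw) Ry(pitch) Rx(roll)).
In Python, from workcell import get_state, grab_frame, camera_info, sign_off gives the robot as it stands.
- The arm moves only by the tool play_rows, never from a script. Its arguments are lists of equal length, an entry for each row: "travel": the shift along the tool's x, y, z in cm, a list of three; "delta_rot": the turn, a rotation vector about the tool's x, y, z in rad, a list of three; "claw": the opening, from 0 (shut) to 1 (fully open). A call has exactly 8 rows; each row shifts and turns the commanded pose from where the row before left it, along the tool's axes as they then stand; what a row does not reach is not made up. A row lasts 1/8 s, in which the tool goes at most 62.5 mm and 10.7 degrees, less where a joint would pass 70% of its speed; a pose out of reach is approached as far as the arm can. A call with a gripper value outside its range is refused whole. The fingers move at their own pace and stop on an object; "squeeze" is the grip in N (left out, the last holds). Time passes only in rows, so rows that do not move let the fingers close, or fill a call up. It gives the time, the measured TCP pose, the force and the opening at its end, in the units of the state.
- get_state(): the state, without advancing time (a new reading comes with each control period).
- grab_frame(name): name is "scene" or "top"; returns (picture, depth): 420x560x3 uint8, blue, green, red; 420x560 float32, mm along the optical axis (not along the pixel's ray), 0 where there is no reading.
- camera_info(name): a dict with "intrinsics" (3x3 intrinsics, pixels), "rvec" (rotation vector, rad) and "tvec" (3), from world to camera coordinates, as OpenCV has them. Camera axes: x right, y down, z forward; pixel columns grow to the right and rows downward; lengths in mm; the calibration is good to about 2 mm. A picture is of the moment at which its call begins. camera_info takes no time and is no camera call.
- sign_off(): hands the job in, once; it reports no verdict.
The state is a dict: "clock": time; "joint_positions": joint angles; "qd": joint speeds; "joint_efforts": joint torques, N m; "position": TCP position; "tool_rot": TCP orientation; "contact_force": force on the tool from outside, world axes, zero at the start; "ft_torque": the same for the moment, N m; "width": finger opening in mm.
Only numpy, scipy, OpenCV 4.12 (cv2) and the standard library are available. Lean on these libraries where they do the work, as an engineer would, in place of code of your own. Each camera call takes 0.05 s, during which the arm holds its last target.

### The job

Press down the steel plate beside the lane of the loading dock, so that its stop tooth sinks into the lane floor, and keep it down while you push the tube rack along the lane over it. Push the rack on by its side lug until it is fully home against the grey end stop and the catch has sprung up again behind it. Only press and push with the fingertips: the rack stays down in its lane, and everything else on the bench stays where it stands.

Things in the scene. Friction and masses are not known exactly. Their poses are not given: they have to be found in the camera images.
- dock: loading dock, fixed: white base plate 345 x 100 x 15 mm (dock x -175..170, y -68..32). Origin on the bench (z 0), on the lane's centre line, below the stop tooth's upstream face; own x = the way the rack is to slide, z up. Lane floor z 15 mm; slippery; guide walls (outer faces y +-25.5, top z 29 mm) with lips over the rack's foot let it only slide along x (2 mm play).
- end_stop (a point): centre of the upstream face of the grey end stop block, at dock x 140, y 0, z 40 mm; the block is 30 mm thick along x, 60 mm wide, top at z 65 mm. The rack's front rests on it when fully home.
- tooth_top (a point): top of the catch's stop tooth, moving with the catch: dock x 4, y 0, z 24 mm when up. A steel bar across the lane, 8 mm thick (dock x 0..8 mm), standing 9 mm above the lane floor when up; it then blocks the rack. One rigid piece with the press plate.
- plate_top (a point): centre of the top face of the catch's steel press plate, moving with it: dock x -45, y -44, z 55 mm when up. Plate 110 mm long along dock x (-100..10 mm), 32 mm wide (y -60..-28 mm), beside the lane; it goes straight down wherever along it one presses. Beyond its downstream end (dock x 10 mm) nothing is under a fingertip down to the base plate.
- catch (a joint): how far plate and tooth are pressed down, m: 0 = up (blocks), 0.015 = bottom stop. From 0.009 the tooth is below the lane floor; aim for about 0.012 (plate top at z 43 mm). Spring: about 2 N at first, 4.5 N at the bottom; it springs up as soon as it is let go. The rack, once over the tooth, keeps it down by itself.
- rack: loose grey tube rack in the lane, about 0.4 kg: foot 120 x 36 x 8 mm, block 116 x 25 mm up to 51 mm, four fixed purple-capped tubes up to 67 mm. Origin: centre of its underside; x along the lane as the dock's. Starts with its origin at dock x -95..-72 mm (front 12 to 35 mm short of the tooth); fully home at dock x 80 mm, its rear then 12 mm beyond the tooth.
- lug_back (a point): where to push the rack: centre of the back (upstream) face of its side lug, at rack x 41, y -44, z 57 mm. The lug is an upright plate 8 mm thick along x, out to rack y -58 mm, from 60 to 84 mm above the bench: it passes 5 mm over the raised press plate. A fingertip standing on the press plate behind it can push it towards dock +x; the rack's block is 15 mm from the plate's edge.
- cup: a lidded specimen cup, 58 mm across, 62 mm tall; bystander, loose; origin at the centre of its underside
- dropper: a small amber dropper bottle, 30 mm across, 70 mm tall; bystander, loose; origin at the centre of its underside
- slidebox: a box of microscope slides, 80 x 55 x 36 mm; bystander, loose; origin at the centre of its underside
- tipbox: an open box of pipette tips, 115 x 80 x 49 mm; bystander, loose; origin at the centre of its underside
- tubeblock: a white tube block, 105 x 50 x 34 mm, with two small tubes standing to 64 mm; bystander, loose; origin at the centre of its underside
- timer: a flat bench timer, 60 x 45 x 20 mm; bystander, loose; origin at the centre of its underside
- dish: a small white dish, 60 mm across, 25 mm tall; bystander, loose; origin at the centre of its underside

How it is judged:
By the outcome, as a careful person would: the job done as asked, in the order asked, and still so for the second after the job is handed in, with the robot touching nothing.
It also fails if it takes over 35 s, if anything falls off the work surface, if the arm or the gripper's body presses on something with over 40 N, if the wrist force passes 120 N, or if a joint passes its speed limit or range.

## Working session

There is one attempt and no reset: what is moved stays moved. The work goes in short steps, Python scripts to look and compute and a tool call to move; the robot and the scene stay as the last step left them, time stands still between calls to the robot, and variables do not carry over. Pictures are saved under pics/ and viewed, and the job is handed in when it is done.

Besides the shell and the picture viewer there is one more tool, called as a command line: name --argument value ..., lists and objects as JSON in quotes. play_rows: Moves the arm, as the interface text tells. Its arguments: {"type":"object","properties":{"travel":{"type":"array"},"delta_rot":{"type":"array"},"claw":{"type":"array"},"squeeze":{"type":"number"}},"required":["travel","delta_rot","claw"]}

```bash
mkdir -p pics; ls; python3 - <<'E'
from workcell import *
import cv2,numpy as np
print(get_state())
for n in("scene","top"):
    p,d=grab_frame(n); cv2.imwrite(f"pics/{n}0.png",p); np.save(f"{n}0.npy",d); print(camera_info(n))
E
```

```text
pics
{'clock': 0.0, 'joint_positions': array([61.81227987, 19.13294641,  2.28358866, 84.0099199 , -0.76742692,
       76.96518813, -3.35122512]), 'qd': array([ 0.00383044, -0.00103037,  0.08333623, -0.03580031, -0.0429341 ,
        0.04535154, -0.06015259]), 'joint_efforts': array([-7.38563322e-04, -6.56352425e+01,  1.33536547e+00, -4.03802776e+01,
       -5.97263058e-02,  4.46209323e-02,  1.00758430e-04]), 'position': array([ 248.60950774, -600.1237735 ,  246.65532596]), 'tool_rot': array([-1.79907389e+02,  6.34925663e-03,  2.25046234e+01]), 'contact_force': array([-0.30937636,  0.08165296, -0.15295973]), 'ft_torque': array([ 0.02680478, -0.02800407,  0.04679763]), 'width': 86.80941952855643}
{'intrinsics': array([[466.67947594,   0.        , 268.65993386],
       [  0.        , 466.67947594, 207.10718196],
       [  0.        ,   0.        ,   1.        ]]), 'rvec': array([ 1.32599671,  2.14161406, -0.94284586]), 'tvec': array([ 227.03564839, -290.07974713, 1334.66174368])}
{'intrinsics': array([[399.13248495,   0.        , 274.42401986],
       [  0.        , 399.13248495, 209.46133268],
       [  0.        ,   0.        ,   1.        ]]), 'rvec': array([ 2.16936702, -2.23340012,  0.05976436]), 'tvec': array([ 41.71536887, 559.89413607, 680.79183678])}
```

View pics/scene0.png

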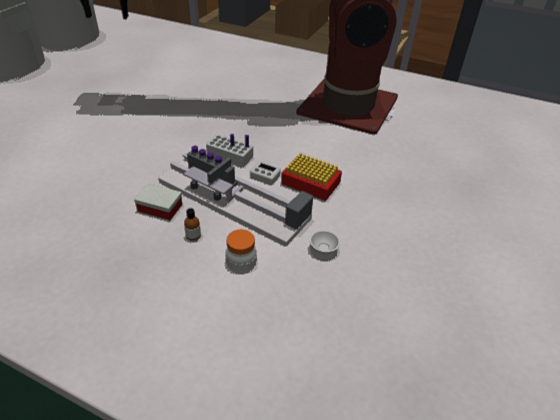

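View pics/top0.png

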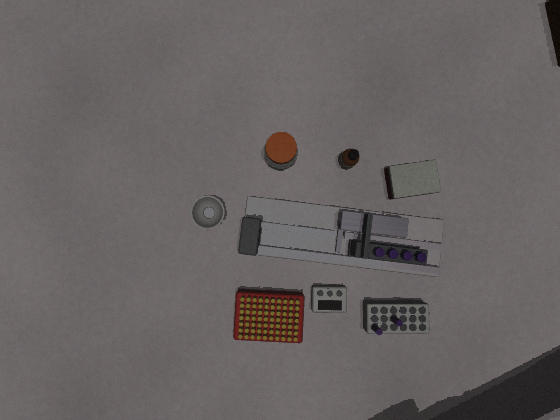

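```bash
cat > h.py <<'E'
import numpy as np,cv2
from workcell import *
def cloud(n,d):
    c=camera_info(n);K=c["intrinsics"];R=cv2.Rodrigues(c["rvec"])[0];t=c["tvec"]
    v,u=np.mgrid[:d.shape[0],:d.shape[1]]
    P=np.stack([(u-K[0,2])*d/K[0,0],(v-K[1,2])*d/K[1,1],d],-1)
    W=(P-t)@R
    W[d==0]=np.nan
    return W
def proj(n,p):
    c=camera_info(n);return cv2.projectPoints(np.float64(p).reshape(-1,1,3),c["rvec"],c["tvec"],c["intrinsics"],None)[0][:,0]
E
python3 - <<'E'
from h import *
d=np.load("top0.npy");W=cloud("top",d)
p=cv2.imread("pics/top0.png")
c=p[185:285,230:450];cv2.imwrite("pics/topcrop.png",cv2.resize(cv2.convertScaleAbs(c,alpha=1.5),None,fx=3.6,fy=3.6,interpolation=cv2.INTER_CUBIC))
for n,(u,v) in dict(end=(250,236),base=(300,210),plate=(395,227),lug=(367,235),bench=(330,60),lane=(300,238),cup=(281,145),drop=(350,156),box=(412,178),tip=(270,320),timer=(330,293),block=(400,310),dish=(200,205)).items(): print(n,W[v,u].round(1))
s=cv2.imread("pics/scene0.png")[120:280,120:360];cv2.imwrite("pics/scenecrop.png",cv2.resize(s,None,fx=3.3,fy=3.3,interpolation=cv2.INTER_CUBIC))
# end stop: top z 65 points
z=W[...,2]; m=np.zeros(z.shape,bool);m[205:262,232:268]=1;m&=(abs(z-65)<6)
q=W[m][:,:2].astype(np.float32);print(len(q),cv2.minAreaRect(q),np.median(z[m]))
m=np.zeros(z.shape,bool);m[190:280,238:448]=1;m&=(abs(z-15)<6)
q=W[m][:,:2].astype(np.float32);print(len(q),cv2.minAreaRect(q),np.median(z[m]))
m=np.zeros(z.shape,bool);m[205:245,335:415]=1;m&=(abs(z-55)<4)
q=W[m][:,:2].astype(np.float32);print(len(q),cv2.minAreaRect(q),np.median(z[m]))
m=np.zeros(z.shape,bool);m[205:265,350:385]=1;m&=(abs(z-84)<6)
q=W[m][:,:2].astype(np.float32);print(len(q),cv2.minAreaRect(q),np.median(z[m]))
E
```

```text
end [517.   66.2  65.2]
base [558.5 -18.8  15.9]
plate [ 524.6 -169.7   56.4]
lug [ 513.6 -116.7   85. ]
bench [ 8.286e+02 -8.290e+01 -6.000e-01]
lane [510.2 -17.3  15. ]
cup [663.5  12.   60.8]
drop [640.9 -98.3  68.6]
box [ 606.1 -207.9   37.3]
tip [379.5  38.2  49.1]
timer [415.5 -64.8  21.8]
block [ 385.8 -179.2   33.5]
dish [572.3 154.2  13.9]
693 ((517.5862426757812, 67.71755981445312), (30.005151748657227, 59.93157958984375), 81.3944320678711) 65.03988030616144
5708 ((531.124755859375, -93.57405090332031), (345.17657470703125, 139.14097595214844), 81.41512298583984) 15.005918173099392
1156 ((520.6981201171875, -135.00601196289062), (110.30633544921875, 53.09996032714844), 81.3368911743164) 54.948051868932794
342 ((510.45440673828125, -129.5906982421875), (33.344573974609375, 69.55873107910156), 81.50701904296875) 83.3644390238522
```

View pics/topcrop.png

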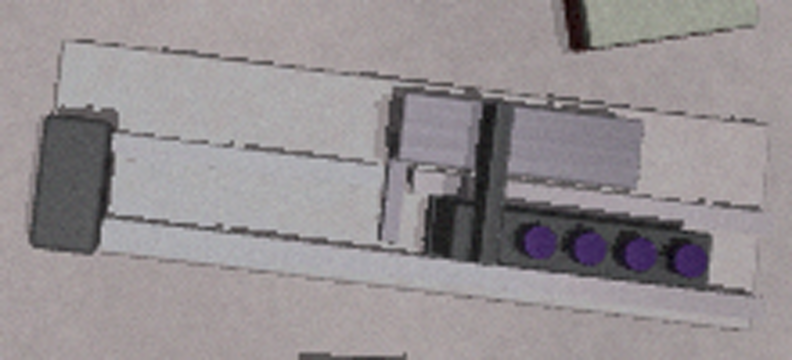

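View pics/scenecrop.png

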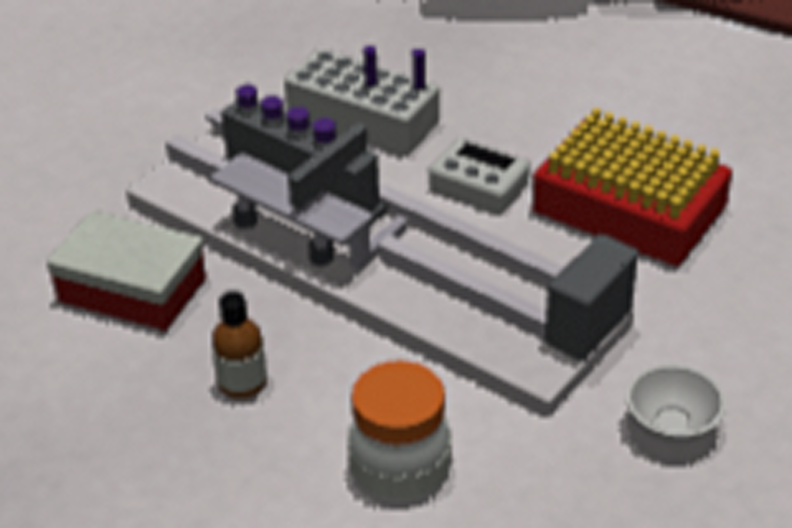

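```bash
cat >> h.py <<'E'
a=np.radians(81.4);DX=np.array([np.cos(a),np.sin(a)]);DY=np.array([-DX[1],DX[0]])
O=np.array([517.6,67.7])-155*DX
def todock(W): 
    r=W.copy();q=W[...,:2]-O;r[...,0]=q@DX;r[...,1]=q@DY;return r
def toworld(x,y): return O+x*DX+y*DY
E
python3 - <<'E'
from h import *
for n in("top","scene"):
    W=todock(cloud(n,np.load(n+"0.npy")));x,y,z=W[...,0],W[...,1],W[...,2]
    pc=lambda v:np.percentile(v,[1,50,99]).round(1)
    def r(nm,m): print(n,nm,m.sum(),*(pc(v[m]) for v in (x,y,z))) if m.sum() else 0
    near=(x>-190)&(x<190)
    r("lug",near&(x<10)&(z>76)&(z<90)&(abs(y+25)<45))
    r("lugouter",near&(x<10)&(z>76)&(z<90)&(y<-30)&(y>-70))
    r("plate",(x>-110)&(x<20)&(abs(z-55)<3)&(y<-24)&(y>-70))
    r("end",(x>120)&(x<190)&(abs(z-65)<3)&(abs(y)<50))
    r("base",near&(abs(z-15)<3)&(y<-20)&(y>-80))
    r("base2",near&(abs(z-15)<3)&(y<80)&(y>-80))
    r("rack51",near&(x<60)&(abs(z-51)<2.5)&(abs(y)<16))
    r("tooth",(abs(x-4)<20)&(abs(z-24)<2)&(abs(y)<15))
print(toworld(-75,-44),toworld(105,-44),toworld(-45,-44))
E
```

```text
top lug 597 [-121.6  -46.2  -24.8] [-55.6  -2.9  10.8] [76.2 82.5 86.1]
top lugouter 110 [-33.  -28.2 -24.9] [-56.9 -43.7 -30.2] [76.5 83.8 86.1]
top plate 1134 [-98.2 -51.3   9.3] [-59.5 -43.9 -28.2] [52.4 55.  57.4]
top end 675 [140.5 155.  169.5] [-29.1  -0.1  28.9] [62.2 65.1 67.4]
top base 3374 [-171.7   44.1  167. ] [-67.5 -47.9 -26. ] [12.5 15.  17.6]
top base2 5668 [-171.8   42.5  165.2] [-67.3 -32.4  32. ] [12.4 15.  17.7]
top rack51 10 [-45.5 -16.2 -16. ] [-12.2  -1.9   7.7] [49.2 51.3 53.3]
top tooth 74 [-15.7   3.7   8. ] [-14.8  -2.1  10.2] [22.3 23.8 25.7]
scene lug 309 [-124.5  -34.8  -26. ] [-58.3  -6.2   9.2] [76.2 82.4 86.4]
scene lugouter 73 [-34.8 -28.7 -25.9] [-59.  -46.7 -31. ] [76.  83.4 86.2]
scene plate 462 [-101.1  -45.5    8. ] [-61.6 -48.3 -29.1] [52.3 55.7 57.9]
scene end 309 [139.3 154.5 168. ] [-31.3  -4.4  28.6] [62.3 65.7 67.7]
scene base 2102 [-172.    25.8  166.8] [-69.3 -50.3 -24.4] [12.4 15.8 17.9]
scene base2 2633 [-172.3   31.5  167.3] [-69.2 -44.3  74.7] [12.4 15.8 17.9]
scene rack51 69 [-134.1  -84.7  -17.3] [-15.2 -12.4   6.7] [48.6 51.1 53.4]
scene tooth 32 [-15.7   1.7   7.2] [-13.9  -1.2   9.5] [22.2 24.4 25.7]
[ 526.71215177 -166.29352275] [553.62851359  11.68262584] [ 531.19821208 -136.63083132]
```

play_rows --travel '[[0, 0, 0], [0, 0, 0], [0, 0, 0], [0, 0, 0], [2.1, -4.86, 0], [2.1, -4.86, 0], [2.1, -4.86, 0], [2.1, -4.86, 0]]' --delta_rot '[[0, 0, 0.1357], [0, 0, 0.1357], [0, 0, 0.1357], [0, 0, 0.1357], [0, 0, 0], [0, 0, 0], [0, 0, 0], [0, 0, 0]]' --claw '[0, 0, 0, 0, 0, 0, 0, 0]' --squeeze 30

```text
clock: 1.1
position: [361.5, -419.1, 247.3]
tool_rot: [-180.0, 0.0, -8.6]
contact_force: [0.5, 0.3, 0.1]
width: 15.0
```

```bash
cat >> h.py <<'E'
def st():
    s=get_state();p=s["position"];D=todock(p[None])[0]
    f=s["contact_force"];print("t",s["clock"],"pos",p.round(1),"dock",D.round(1),"rot",s["tool_rot"].round(2),"F dock",round(f[:2]@DX,2),round(f[:2]@DY,2),round(f[2],2),"w",round(s["width"],2))
    return D
E
python3 -c "
from h import *
st()"
```

```text
t 1.1 pos [ 361.5 -419.1  247.3] dock [-349.7   81.6  247.3] rot [-1.7999e+02  2.0000e-02 -8.5900e+00] F dock 0.35 -0.44 0.12 w 15.0
```

play_rows --travel '[[2.1, -4.86, 0], [2.1, -4.86, 0], [2.1, -4.86, 0], [2.1, -4.86, 0], [2.1, -4.86, 0], [2.1, -4.86, 0], [0, 0, 3], [0, 0, 3]]' --delta_rot '[[0, 0, 0], [0, 0, 0], [0, 0, 0], [0, 0, 0], [0, 0, 0], [0, 0, 0], [0, 0, 0], [0, 0, 0]]' --claw '[0, 0, 0, 0, 0, 0, 0, 0]'

```text
clock: 2.1
position: [529.3, -150.5, 186.6]
tool_rot: [-180.0, -0.0, -8.5]
contact_force: [0.4, 0.0, -0.5]
width: 0.9
```

```bash
python3 -c "
from h import *
st()"
```

```text
t 2.1 pos [ 529.3 -150.5  186.6] dock [-59.  -44.2 186.6] rot [-180.    -0.    -8.5] F dock 0.11 -0.41 -0.48 w 0.85
```

play_rows --travel '[[0, 0, 2], [0, 0, 2], [0, 0, 2], [0, 0, 2], [0, 0, 1.5], [0, 0, 0], [0, 0, 0], [0, 0, 0]]' --delta_rot '[[0, 0, 0], [0, 0, 0], [0, 0, 0], [0, 0, 0], [0, 0, 0], [0, 0, 0], [0, 0, 0], [0, 0, 0]]' --claw '[0, 0, 0, 0, 0, 0, 0, 0]'

```text
clock: 3.1
position: [529.6, -151.4, 93.4]
tool_rot: [180.0, -0.1, -8.6]
contact_force: [0.3, -0.5, -0.3]
width: 0.3
```

```bash
cat > look.py <<'E'
from h import *
import sys
D=st();t=sys.argv[1]
p,d=grab_frame("scene");s=p[120:280,120:360];cv2.imwrite(f"pics/s{t}.png",cv2.resize(s,None,fx=3.3,fy=3.3,interpolation=cv2.INTER_CUBIC));np.save(f"s{t}.npy",d)
E
python3 look.py 1
```

```text
t 3.1 pos [ 529.6 -151.4   93.4] dock [-59.9 -44.6  93.4] rot [ 1.7999e+02 -7.0000e-02 -8.5900e+00] F dock -0.48 -0.34 -0.28 w 0.34
```

View pics/s1.png

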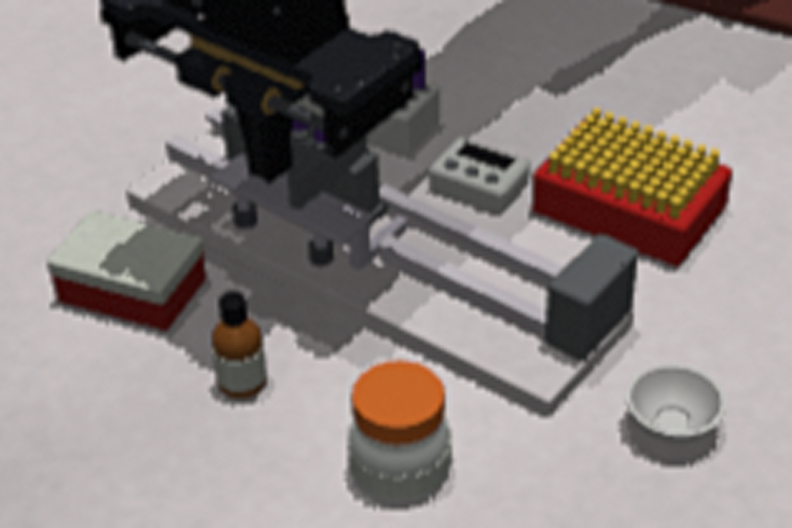

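play_rows --travel '[[0, 0, 0.6], [0, 0, 0.5], [0, 0, 0.4], [0, 0, 0.3], [0, 0, 0.3], [0, 0, 0.3], [0, 0, 0], [0, 0, 0]]' --delta_rot '[[0, 0, 0], [0, 0, 0], [0, 0, 0], [0, 0, 0], [0, 0, 0], [0, 0, 0], [0, 0, 0], [0, 0, 0]]' --claw '[0, 0, 0, 0, 0, 0, 0, 0]'

```text
clock: 4.15
position: [529.1, -151.3, 68.7]
tool_rot: [180.0, 0.0, -8.6]
contact_force: [-2.3, 0.5, 3.7]
width: 0.5
```

```bash
python3 look.py 2; python3 - <<'E'
from h import *
W=todock(cloud("scene",np.load("s2.npy")));x,y,z=W[...,0],W[...,1],W[...,2]
m=(x>-30)&(x<12)&(y<-28)&(y>-60)&(z>36)&(z<58)
print(m.sum(),np.percentile(z[m],[10,50,90]), np.histogram(z[m],range(36,59)))
E
```

```text
t 4.15 pos [ 529.1 -151.3   68.7] dock [-59.8 -44.1  68.7] rot [180.     0.    -8.59] F dock 0.11 2.38 3.68 w 0.5
197 [41.33965622 43.98171956 45.40962686] (array([ 1,  0,  3,  5,  8,  9, 23, 52, 61, 30,  5,  0,  0,  0,  0,  0,  0,
        0,  0,  0,  0,  0]), array([36, 37, 38, 39, 40, 41, 42, 43, 44, 45, 46, 47, 48, 49, 50, 51, 52,
       53, 54, 55, 56, 57, 58]))
```

View pics/s2.png

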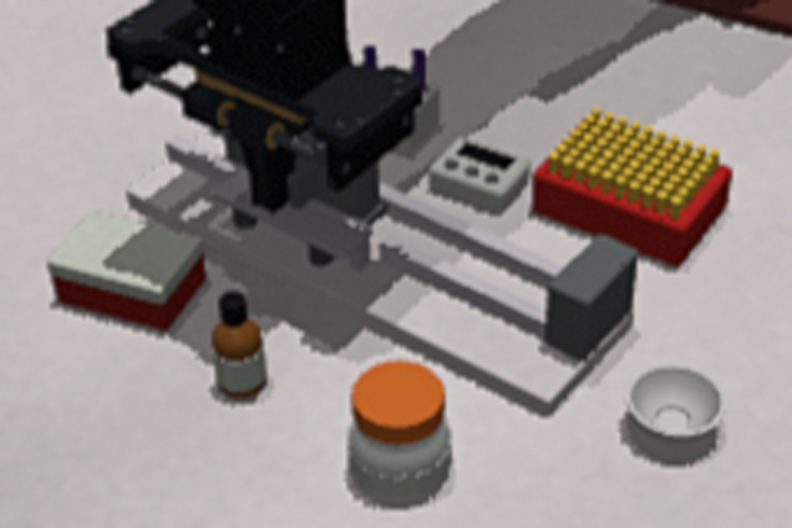

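play_rows --travel '[[0, -0.3, 0.03], [0, -0.3, 0], [0, -0.3, 0], [0, -0.3, 0], [0, -0.3, 0], [0, -0.3, 0], [0, -0.3, 0], [0, -0.3, 0]]' --delta_rot '[[0, 0, 0], [0, 0, 0], [0, 0, 0], [0, 0, 0], [0, 0, 0], [0, 0, 0], [0, 0, 0], [0, 0, 0]]' --claw '[0, 0, 0, 0, 0, 0, 0, 0]'

```text
clock: 5.2
position: [532.7, -127.5, 68.3]
tool_rot: [180.0, 0.0, -8.6]
contact_force: [-1.1, -2.3, 5.2]
width: -0.0
```

```bash
python3 look.py 3; cat > rk.py <<'E'
from h import *
import sys
t=sys.argv[1]
W=todock(cloud("scene",np.load(f"s{t}.npy")));x,y,z=W[...,0],W[...,1],W[...,2]
m=(x>-30)&(x<12)&(y<-28)&(y>-60)&(z>36)&(z<58)
print("plate",m.sum(),np.percentile(z[m],[10,50,90]) if m.sum() else 0)
# front end of rack block / foot: side of block downstream
m=(abs(y)<11)&(z>28)&(z<49)&(x>-40)&(x<150)
print("rack front block",m.sum(),np.percentile(x[m],[5,50,80,90,95]))
E
python3 rk.py 3
```

```text
t 5.2 pos [ 532.7 -127.5   68.3] dock [-35.7 -44.1  68.3] rot [180.    0.   -8.6] F dock -2.43 0.76 5.23 w -0.0
plate 209 [41.8971716  43.73030418 45.64811659]
rack front block 37 [-19.80526095  -6.83838552  -6.30715988  -5.81343903  -5.53658755]
```

View pics/s3.png

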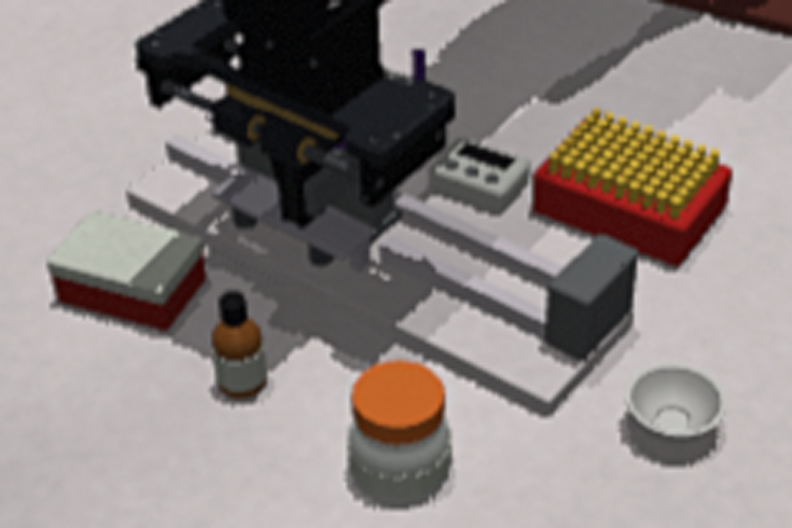

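play_rows --travel '[[0, -0.3, 0], [0, -0.3, 0], [0, -0.3, 0], [0, -0.3, 0], [0, -0.3, 0], [0, -0.3, 0], [0, -0.3, 0], [0, -0.3, 0]]' --delta_rot '[[0, 0, 0], [0, 0, 0], [0, 0, 0], [0, 0, 0], [0, 0, 0], [0, 0, 0], [0, 0, 0], [0, 0, 0]]' --claw '[0, 0, 0, 0, 0, 0, 0, 0]'

```text
clock: 6.25
position: [536.3, -103.7, 68.3]
tool_rot: [-180.0, 0.0, -8.6]
contact_force: [0.1, -2.4, 4.4]
width: 0.6
```

```bash
python3 look.py 4; python3 rk.py 4
```

```text
t 6.25 pos [ 536.3 -103.7   68.3] dock [-11.7 -44.1  68.3] rot [-180.     0.    -8.6] F dock -2.36 -0.46 4.43 w 0.55
plate 157 [40.85179746 44.11598382 53.08233823]
rack front block 29 [-6.11403932 17.29714747 17.78170615 18.02328643 18.3219176 ]
```

View pics/s4.png

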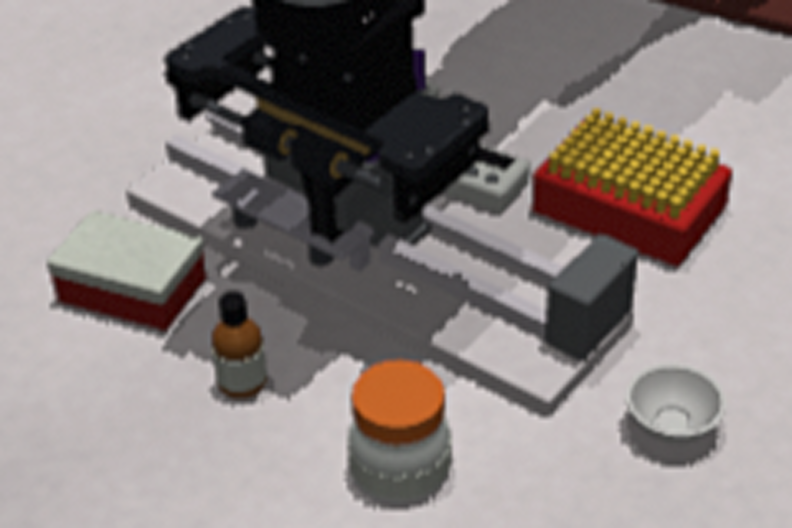

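play_rows --travel '[[0, -0.4, 0], [0, -0.4, 0], [0, -0.4, 0], [0, -0.4, 0], [0, -0.4, 0], [0, -0.4, 0], [0, -0.4, 0], [0, -0.4, 0]]' --delta_rot '[[0, 0, 0], [0, 0, 0], [0, 0, 0], [0, 0, 0], [0, 0, 0], [0, 0, 0], [0, 0, 0], [0, 0, 0]]' --claw '[0, 0, 0, 0, 0, 0, 0, 0]'

```text
clock: 7.3
position: [540.8, -71.4, 67.9]
tool_rot: [-180.0, 0.0, -8.6]
contact_force: [0.2, 0.1, 0.3]
width: 0.5
```

```bash
python3 look.py 5; python3 rk.py 5
```

```text
t 7.3 pos [540.8 -71.4  67.9] dock [ 20.9 -43.7  67.9] rot [-1.7997e+02  4.0000e-02 -8.5700e+00] F dock 0.08 -0.17 0.31 w 0.51
plate 155 [45.01288116 46.75600224 48.24980362]
rack front block 32 [28.84945321 44.80287055 49.59395224 50.07905574 50.33088512]
```

play_rows --travel '[[0, -0.4, 0], [0, -0.4, 0], [0, -0.4, 0], [0, -0.4, 0], [0, -0.4, 0], [0, -0.4, 0], [0, -0.4, 0], [0, -0.4, 0]]' --delta_rot '[[0, 0, 0], [0, 0, 0], [0, 0, 0], [0, 0, 0], [0, 0, 0], [0, 0, 0], [0, 0, 0], [0, 0, 0]]' --claw '[0, 0, 0, 0, 0, 0, 0, 0]'

```text
clock: 8.35
position: [545.8, -40.4, 68.3]
tool_rot: [180.0, 0.0, -8.6]
contact_force: [-1.2, -1.6, -0.8]
width: 0.6
```

play_rows --travel '[[0, -0.4, 0], [0, -0.4, 0], [0, -0.4, 0], [0, -0.4, 0], [0, -0.4, 0], [0, -0.4, 0], [0, -0.4, 0], [0, -0.4, 0]]' --delta_rot '[[0, 0, 0], [0, 0, 0], [0, 0, 0], [0, 0, 0], [0, 0, 0], [0, 0, 0], [0, 0, 0], [0, 0, 0]]' --claw '[0, 0, 0, 0, 0, 0, 0, 0]'

```text
clock: 9.35
position: [550.6, -8.7, 68.3]
tool_rot: [-180.0, 0.0, -8.6]
contact_force: [-1.0, -0.9, -0.7]
width: 0.4
```

```bash
python3 look.py 6; python3 rk.py 6
```

```text
t 9.35 pos [550.6  -8.7  68.3] dock [ 84.4 -44.1  68.3] rot [-180.     0.    -8.6] F dock -1.04 0.86 -0.71 w 0.43
plate 200 [45.93728709 48.60416823 50.34816453]
rack front block 44 [ 90.98774613 111.39552376 112.40895654 112.76385009 112.96717457]
```

View pics/s6.png

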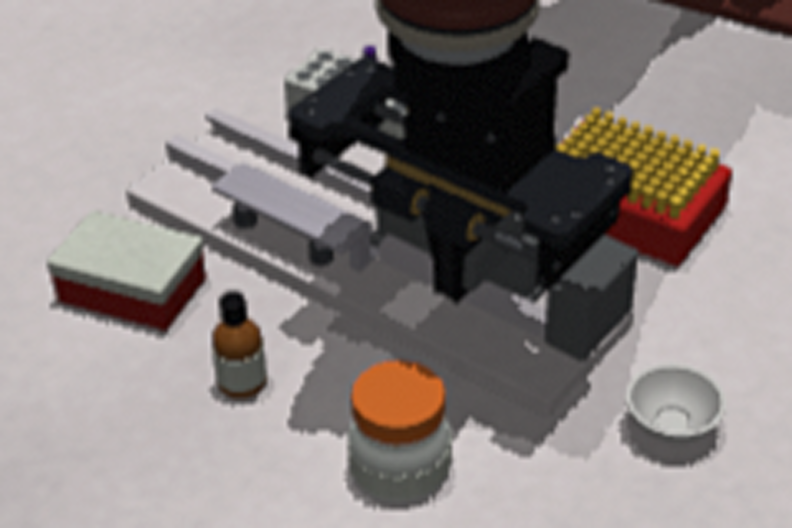

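play_rows --travel '[[0, -0.4, 0], [0, -0.4, 0], [0, -0.3, 0], [0, -0.3, 0], [0, -0.3, 0], [0, -0.2, 0], [0, -0.2, 0], [0, -0.1, 0]]' --delta_rot '[[0, 0, 0], [0, 0, 0], [0, 0, 0], [0, 0, 0], [0, 0, 0], [0, 0, 0], [0, 0, 0], [0, 0, 0]]' --claw '[0, 0, 0, 0, 0, 0, 0, 0]'

```text
clock: 10.4
position: [553.9, 12.9, 68.3]
tool_rot: [-180.0, -0.0, -8.6]
contact_force: [-0.3, -0.8, 0.0]
width: 0.5
```

```bash
python3 look.py 7; python3 rk.py 7
```

```text
t 10.4 pos [553.9  12.9  68.3] dock [106.3 -44.1  68.3] rot [-180.     -0.     -8.59] F dock -0.84 0.17 0.0 w 0.53
plate 222 [44.71394874 55.43778838 56.94376085]
rack front block 19 [ 43.72011875 119.6132732  124.96530197 125.79293551 127.02181408]
```

play_rows --travel '[[0, -0.05, 0], [0, -0.05, 0], [0, -0.05, 0], [0, -0.05, 0], [0, -0.05, 0], [0, -0.05, 0], [0, 0, 0], [0, 0, 0]]' --delta_rot '[[0, 0, 0], [0, 0, 0], [0, 0, 0], [0, 0, 0], [0, 0, 0], [0, 0, 0], [0, 0, 0], [0, 0, 0]]' --claw '[0, 0, 0, 0, 0, 0, 0, 0]'

```text
clock: 11.45
position: [554.3, 14.8, 68.4]
tool_rot: [179.9, -0.0, -8.6]
contact_force: [-0.9, -5.9, 2.9]
width: 0.4
```

```bash
python3 -c "
from h import *
st()"
```

```text
t 11.45 pos [554.3  14.8  68.4] dock [108.2 -44.2  68.4] rot [179.95  -0.    -8.64] F dock -5.99 -0.02 2.92 w 0.35
```

play_rows --travel '[[0, -0.05, 0], [0, -0.05, 0], [0, 0, 0], [0, 0, 0], [0, 0, 0], [0, 0, 0], [0, 0, 0], [0, 0, 0]]' --delta_rot '[[0, 0, 0], [0, 0, 0], [0, 0, 0], [0, 0, 0], [0, 0, 0], [0, 0, 0], [0, 0, 0], [0, 0, 0]]' --claw '[0, 0, 0, 0, 0, 0, 0, 0]'

```text
clock: 12.45
position: [554.4, 15.0, 68.3]
tool_rot: [179.9, 0.0, -8.7]
contact_force: [-1.9, -8.5, 3.3]
width: 0.4
```

```bash
python3 look.py 8; python3 rk.py 8
```

```text
t 12.45 pos [554.4  15.   68.3] dock [108.4 -44.3  68.3] rot [179.9    0.    -8.68] F dock -8.65 0.65 3.31 w 0.38
plate 228 [44.08098526 55.53673836 56.96299055]
rack front block 16 [ 95.13019703 118.44867006 124.34351547 126.92418138 127.07310401]
```

View pics/s8.png

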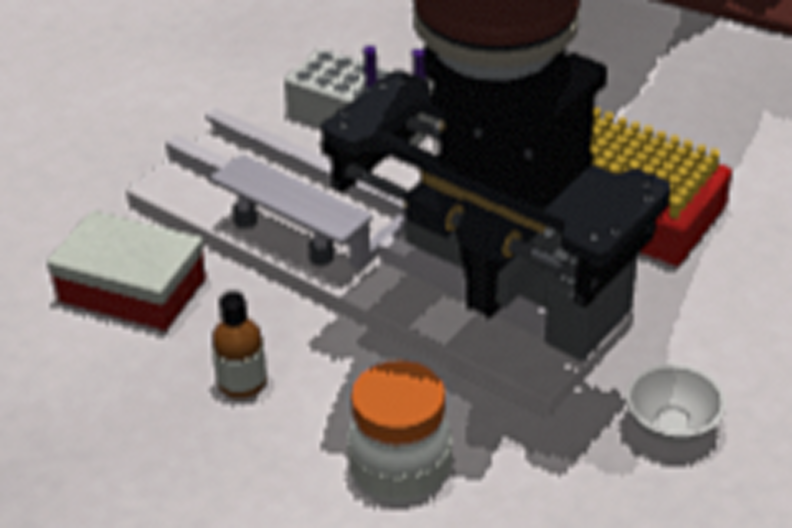

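play_rows --travel '[[0, 0.1, 0], [0, 0.2, 0], [0, 0.3, 0], [0, 0.4, 0], [0, 0, -1], [0, 0, -2], [0, 0, -4], [0, 0, -5]]' --delta_rot '[[0, 0, 0], [0, 0, 0], [0, 0, 0], [0, 0, 0], [0, 0, 0], [0, 0, 0], [0, 0, 0], [0, 0, 0]]' --claw '[0, 0, 0, 0, 0, 0, 0, 0]'

```text
clock: 13.5
position: [552.4, 7.2, 189.5]
tool_rot: [-180.0, 0.1, -8.6]
contact_force: [0.3, -0.3, -0.2]
width: 0.4
```

play_rows --travel '[[0, 4, -3], [0, 4, 0], [0, 4, 0], [0, 4, 0], [0, 4, 0], [0, 4, 0], [0, 4, 0], [0, 4, 0]]' --delta_rot '[[0, 0, 0], [0, 0, 0], [0, 0, 0], [0, 0, 0], [0, 0, 0], [0, 0, 0], [0, 0, 0], [0, 0, 0]]' --claw '[0, 0, 0, 0, 0, 0, 0, 0]'

```text
clock: 14.5
position: [505.2, -310.4, 219.2]
tool_rot: [-180.0, -0.1, -8.6]
contact_force: [0.6, 0.1, 0.8]
width: 0.1
```

```bash
python3 look.py 9; python3 - <<'E'
from h import *
p,d=grab_frame("top");cv2.imwrite("pics/t9.png",p)
d0=np.load("top0.npy")
pc=lambda v:np.percentile(v,[2,50,98]).round(1) if len(v) else None
for nm,d,n in(("top",d,"top"),("sc",np.load("s9.npy"),"scene")):
    W=todock(cloud(n,d));x,y,z=W[...,0],W[...,1],W[...,2]
    m=(x>100)&(x<138)&(z>76)&(z<90)&(y<-30)&(y>-70);print(nm,"lug",m.sum(),pc(x[m]),pc(z[m]))
    m=(x>-100)&(x<10)&(y<-28)&(y>-60)&(z>40)&(z<60);print("plate",m.sum(),pc(z[m]))
    m=(x>1)&(x<7)&(abs(y)<12)&(z<40);print("tooth",m.sum(),pc(z[m]))
    m=(abs(y)<11)&(z>45)&(z<54)&(x>0)&(x<139);print("block",m.sum(),pc(x[m]),pc(z[m]))
    m=(abs(y)<9)&(z>62)&(z<72)&(x>0)&(x<139);print("caps",m.sum(),pc(x[m]),pc(z[m]))
# bystander motion
a=cv2.imread("pics/scene0.png");b=grab_frame("scene")[0]
D0=np.load("scene0.npy");D9=np.load("s9.npy");W0=cloud("scene",D0);W9=cloud("scene",D9);dk=todock(W0)
for nm,(cx,cy) in dict(cup=(663,12),drop=(641,-98),box=(606,-208),tip=(380,38),timer=(415,-65),block=(386,-179),dish=(572,154)).items():
    o=[]
    for W in(W0,W9):
        m=(np.hypot(W[...,0]-cx,W[...,1]-cy)<50)&(W[...,2]>8)&(W[...,2]<72)&(np.abs(todock(W)[...,1]+18)>52); o.append(np.nanmean(W[m],0).round(1))
    print(nm,*o)
E
```

```text
t 14.5 pos [ 505.2 -310.4  219.2] dock [-220.7  -44.3  219.2] rot [-1.7999e+02 -6.0000e-02 -8.5600e+00] F dock 0.18 -0.53 0.84 w 0.14
top lug 85 [121.9 125.6 129.5] [82.4 84.1 86.1]
plate 1298 [52.5 55.  57.2]
tooth 48 [14.7 24.3 26.7]
block 4 [138.5 138.7 138.9] [48.7 52.5 53.7]
caps 461 [ 23.3  86.3 136.3] [64.  66.  68.3]
sc lug 71 [120.3 125.9 128.3] [76.1 83.8 86.8]
plate 534 [45.7 55.7 58.1]
tooth 23 [14.8 24.3 27. ]
block 9 [ 57.4 126.1 130.8] [45.5 49.5 53.7]
caps 188 [ 24.3  83.2 135.7] [64.  67.3 71. ]
cup [671.3  16.5  45.9] [671.2  16.6  45.9]
drop [ 651.4 -101.5   40. ] [ 651.6 -101.4   39.6]
box [ 613.1 -207.9   30.9] [ 613.2 -207.7   30.8]
tip [394.5  38.4  41. ] [394.2  38.2  41.1]
timer [411.5 -59.8  19.4] [407.6 -57.7  20.9]
block [ 383.5 -175.8   32.1] [ 384.1 -176.7   31.3]
dish [nan nan nan] [nan nan nan]<stdin>:18: RuntimeWarning: Mean of empty slice
```

View pics/s9.png

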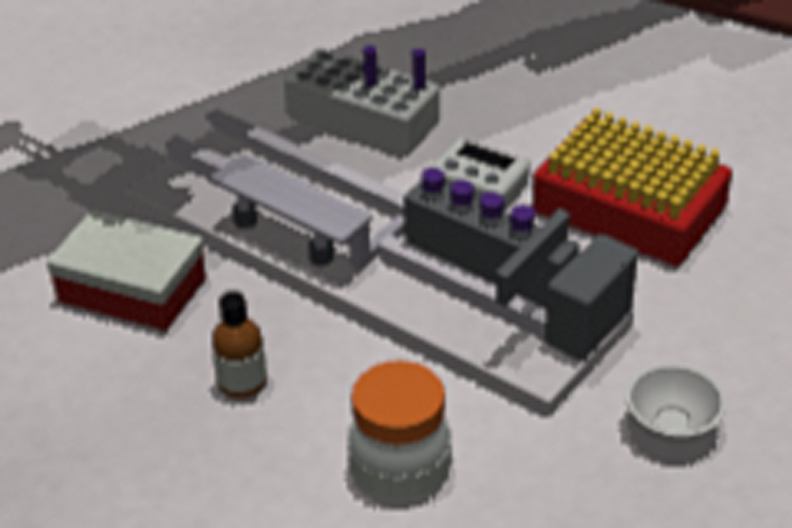

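View pics/t9.png

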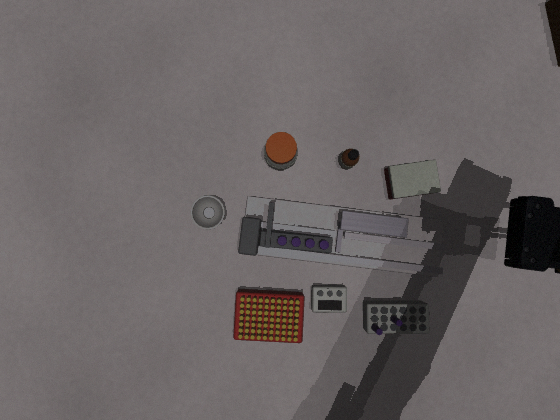

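```bash
python3 -c "
from h import *
print(sign_off());st()"
```

```text
the job is handed in; nothing more can be done
None
the job is handed in; nothing more can be done
```

The rack is fully home against the grey end stop, and the catch has sprung up behind it. I handed the job in at about 14.6 s on the robot's clock.

**What I did:** With the fingers shut, I pressed the plate down about 11.5 mm. I kept it down while pushing the lug until the rack's foot was about 20 mm past the tooth's upstream face. I then pushed on at the same height until the rack stopped, where the push force rose to about 9 N without further travel. After that I backed off, lifted and moved the arm clear.

**Last checks:**

| Check | Measured | Expected |
|---|---|---|
| Back face of the lug, along the dock | about 121–122 mm | 121 mm |
| Plate top height | 55 mm | 55 mm (up) |
| Tooth top height | 24.3 mm | 24 mm (up) |

- **Bystanders:** The cup, dropper, slide box, tip box and tube block measured within about 1 mm of where they started. The dish and timer stand at the same spots in the before and after top pictures.
- **Checks that disagreed:** The scene camera showed about 4 mm of shift for the timer. I put this down to the rack now hiding part of it, because it has not moved in the top picture. The numeric check for the dish returned no reading, so I judged it from the pictures only.

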